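Gauge the brass couplers through the jaw gauge

ROBOT

A 7-joint arm with a two-finger parallel gripper is mounted at the origin on the work surface. World frame = base frame: x ahead of the robot, y to its left, z up, the work surface at z = 0. Lengths are in m, angles in degrees, forces in N, time in s.
With the tool pointing down it reaches from about 0.425 to 1.025 m from the base axis. Payload 3.6 kg.
Tool frame: the origin (TCP) lies midway between the tips of the shut fingers; the grasp point (between the pads) lies 19 mm behind it; z points along the fingers, y is the line along which they close (so a half turn about z gives the same grasp; the last joint's range is limited). The gripper opens to 85 mm and grips with 20 to 120 N. Pads are 22 mm wide; open, the fingers measure 114 mm over their backs; the gripper's body (76 mm by 85 mm) begins 54 mm behind the grasp point. The pads swing forward as they close: fully open they stand 13 mm farther back than shut.
Start: joints at [62.252, 33.873, 2.773, 92.16, -1.908, 54.013, -1.931], TCP at [0.276, -0.67, 0.231] pointing down, gripper open.
Joint ranges: [-153.93, 153.93], [-27.13, 128.08], [-72.61, 78.16], [10.71, 143.7], [-87.88, 267.88], [4.46, 118.87], [-176.78, 176.78]. Speed limits (degrees/s): [147.25, 147.25, 180, 180, 180, 180, 180].

INTERFACE

Orientations are given as [roll, pitch, yaw] about the fixed x, y, z axes, in that order (R = Rz(yaw) Ry(pitch) Rx(roll)).
In Python, from rig import read_state, imaging, ticket gives the robot as it stands.
- The arm moves only by the tool send_rows, never from a script. Its argument "deltas" is text: rows parted by semicolons, each of 7 numbers parted by spaces: the shift along the world's x, y, z scaled (see below), then the turn, a rotation vector about the world's x, y, z scaled (see below), then the closure, from 0 (fully open) to 1 (shut). A call has 1 to 12 rows; each row is the pose to reach, as a shift and turn from the pose commanded when the call began; what a row does not reach only later rows make up. The controller multiplies each number of a shift by 500 mm and each number of a turn by pi/4 rad. A row lasts 1/10 s, in which the tool goes at most 50 mm and 8.59 degrees, less where a joint would pass 70% of its speed; a pose out of reach is approached as far as the arm can. A call with a number of a shift or a turn outside -1 to 1 is refused whole. A call with a gripper value outside its range is refused whole. The fingers move at their own pace and stop on an object; the grip force is fixed at half the most. Time passes only in rows, so rows that repeat a pose let the fingers close. It gives the time, the measured TCP pose, the force, the opening and the grip force at its end, in the units of the state.
- read_state(): the state, without advancing time (a new reading comes with each control period).
- imaging.camera(name): name is "side" or "top" or "wrist"; returns a dict with "img" (384x512x3 uint8, red, green, blue), "K" (3x3 intrinsics, pixels), "xyz" and "rotation" of the camera in the world; the wrist camera has in their place "hand_eye" (4x4, takes a point from camera to tool coordinates, whose origin is the TCP and whose axes are the flange's). Camera axes: x right, y down, z forward; pixel columns grow to the right and rows downward; lengths in m; the calibration is good to about 2 mm. The wrist camera is an equidistant fisheye: a pixel r from the principal point sees the ray r / f radians off the axis. A picture is of the moment at which its call begins: read the wrist's pose just before it. There is no depth.
- ticket.job_done(): hands the job in; it is judged then, once.
The state is a dict: "time_s": time; "qpos": joint angles; "joint_velocities": joint speeds; "tau": joint torques, N m; "tcp_pos": TCP position; "tcp_rot": TCP orientation; "wrist_force": force on the tool from outside, world axes, zero at the start; "ft_torque": the same for the moment, N m; "width": opening from 0.0 (shut) to 1.0 (fully open); "gripper_force": force on a finger pad.
Only numpy, scipy, OpenCV 4.12 (cv2) and the standard library are available. Lean on these libraries where they do the work, as an engineer would, in place of code of your own. Each camera call takes 0.05 s, during which the arm holds its last target. There are 200 camera calls.

TASK

Sort the three brass couplers by fit: slide each one along the counter up against the gauge's throat to try it. Push every coupler that fits right through the jaws until it is clear of them in the green-floored pen, and slide any that will not go through back out of the funnel and onto the round red pad, wholly within its edge. Keep the couplers standing on the counter the whole time (slide, do not lift or topple them), leave the candle, soap bottle and tissue box where they are, and let go of everything at the end.

Things in the scene. Friction and masses are not known exactly. Their poses are not given: they have to be found in the camera images.
- gauge: Fixed jaw gauge on the counter; all its walls (jaws, funnel, pen) are 16 mm high, so fingertips held higher pass over them. Origin: middle of the throat, at counter height; x is the direction a coupler travels through, z up. Two straight dark jaws with yellow marks, faces at y = +-22 mm (gap 44 mm), run from x = -12 to 12 mm, each 30 mm thick.
- funnel (a point): Middle of the gauge's funnel mouth at counter height, 52 mm before the throat's middle (axes as the gauge's). The two wings, 8 mm thick, run straight from the jaws (44 mm apart, 12 mm before the throat's middle) out to 100 mm apart at this mouth. A 49 mm coupler lodges against the jaws with its centre 23 mm before the throat's middle.
- pen (a point): Middle of the green-floored pen behind the jaws, 87 mm past the throat's middle, at counter height (axes as the gauge's). Inside it is 150 mm long (from the jaws' back) and 110 mm wide, walled on all sides but the throat. A coupler is clear of the jaws when its centre is more than 32 mm past the throat's middle.
- pad: Round red-rimmed pad with a dark middle, flat and flush with the counter, fixed, 120 mm in diameter; origin at its centre. A 49 mm coupler is wholly on it when its centre is within 35 mm of the pad's centre.
- candle: Bystander: low candle jar, amber with a wooden lid, 60 mm diameter, 48 mm high, loose, 300 g; origin at the centre of its underside. It stands among the couplers.
- soap: Bystander: amber soap bottle with black pump, 57 mm diameter to 115 mm height, pump above to 177 mm with a spout that reaches 35 mm from the axis towards its own -x; loose, 500 g; origin at the centre of its underside.
- tissues: Bystander: blue tissue box 110 x 110 mm, 80 mm high, loose; origin at the centre of its underside.
- coupler_a: One of three upright brass couplers that look alike: stubby cylinder, 225 to 390 g, 46 mm high; straight side up to 36 mm, then a bevel to a 32 mm top. Origin: centre of its underside, z up. Its side is either 40 mm in diameter (fits the gauge) or 49 mm (does not); which coupler is which is not told: try each in the gauge.
- coupler_b: Another coupler, described like coupler_a: 40 or 49 mm in diameter, 46 mm high, origin at the centre of its underside.
- coupler_c: Another coupler, described like coupler_a: 40 or 49 mm in diameter, 46 mm high, origin at the centre of its underside.

How it is judged (in metres and radians):
On the way:
1. the coupler that does not fit has been tried: pushed into the funnel up against the jaws (x of coupler_b in the frame of gauge between -0.03 and -0.012 m and y of coupler_b in the frame of gauge between -0.01 and 0.01 m), for 0.05 s.
At the end, for the whole second after the job is handed in: Both couplers that fit stand in the pen, clear of the jaws (centre more than 31 mm past the middle of the throat); the one that does not fit stands on the pad with its centre within 36 mm of the pad's centre; all upright (within 0.12 rad) on the counter and at rest (x of coupler_a in the frame of gauge between 0.031 and 0.16 m and y of coupler_a in the frame of gauge between -0.055 and 0.055 m and x of coupler_c in the frame of gauge between 0.031 and 0.16 m and y of coupler_c in the frame of gauge between -0.055 and 0.055 m and horizontal distance between coupler_b and pad below 0.036 m and angle between each of coupler_a, coupler_b, coupler_c's own z axis and vertical below 0.12 rad and height (world z) of each of coupler_a, coupler_b, coupler_c below 0.004 m and linear speed of each of coupler_a, coupler_b, coupler_c below 0.01 m/s); the robot touches nothing.
It fails at once if a coupler lifted off the counter (more than 10 mm) or toppled (height (world z) of any of coupler_a, coupler_b, coupler_c above 0.01 m or angle between any of coupler_a, coupler_b, coupler_c's own z axis and vertical above 0.4 rad).
It fails at once if the candle moved more than 15 mm or tipped (distance of candle from where it was at the start of the episode above 0.015 m or angle between candle's own z axis and vertical above 0.3 rad).
It fails at once if the soap moved more than 15 mm or tipped (distance of soap from where it was at the start of the episode above 0.015 m or angle between soap's own z axis and vertical above 0.3 rad).
It fails at once if the tissues moved more than 15 mm or tipped (distance of tissues from where it was at the start of the episode above 0.015 m or angle between tissues's own z axis and vertical above 0.3 rad).
It also fails if it takes over 72 s, if anything falls off the work surface, if the arm or the gripper's body presses on something with over 40 N, if the wrist force passes 120 N, or if a joint passes its speed limit or range.

## Working session

There is one attempt and no reset: what is moved stays moved. The work goes in short steps, Python scripts to look and compute and a tool call to move; the robot and the scene stay as the last step left them, time stands still between calls to the robot, and variables do not carry over. Pictures are saved under pics/ and viewed, at most 13 in all, crops included, and the job is handed in when it is done.

Besides the shell and the picture viewer there is one more tool, called after "Call:" as a command line: name --argument value ..., lists and objects as JSON in quotes. send_rows: Moves the arm, as the interface text tells. Its arguments: {"type":"object","properties":{"deltas":{"type":"string"}},"required":["deltas"]}

```bash
mkdir -p pics; cat > h.py <<'E'
import numpy as np, cv2
from rig import read_state, imaging, ticket
def snap(n,f):
    c=imaging.camera(n); cv2.imwrite('pics/'+f,c['img'][:,:,::-1]); return c
def tow(c,uv,z=0.):
    K=np.array(c['K']);R=np.array(c['rotation']);p=np.array(c['xyz'])
    d=R@np.linalg.solve(K,[uv[0],uv[1],1]); return p+d*(z-p[2])/d[2]
E
python3 - <<'E'
from h import *
import pickle
t=snap('top','top0.png');s=snap('side','side0.png')
pickle.dump((t,s),open('c.pkl','wb'))
for c in(t,s):print(c['K'],c['xyz'],c['rotation'])
for f in('top0','side0'):
    i=cv2.imread(f'pics/{f}.png');cv2.imwrite(f'pics/{f}b.png',cv2.resize(i,(800,600),interpolation=cv2.INTER_CUBIC))
s=read_state();print(s['tcp_pos'],s['tcp_rot'],s['wrist_force'],s['time_s'])
E
```

```text
[[467.06333381   0.         254.12516674]
 [  0.         467.06333381 193.87305609]
 [  0.           0.           1.        ]] [0.48584095 0.07791914 1.13079798] [-175.64891211   -0.38633136  -90.78434418]
[[457.73358902   0.         262.45275256]
 [  0.         457.73358902 190.90274091]
 [  0.           0.           1.        ]] [0.45717124 0.74278905 0.54184917] [-126.81195534   -1.36698477 -171.31601637]
[ 0.27587378 -0.66963171  0.23024299] [-1.79882392e+02  7.97333620e-03  2.23958134e+01] [-0.49827783  0.13287598 -0.14927856] 0.1
```

View pics/top0b.png

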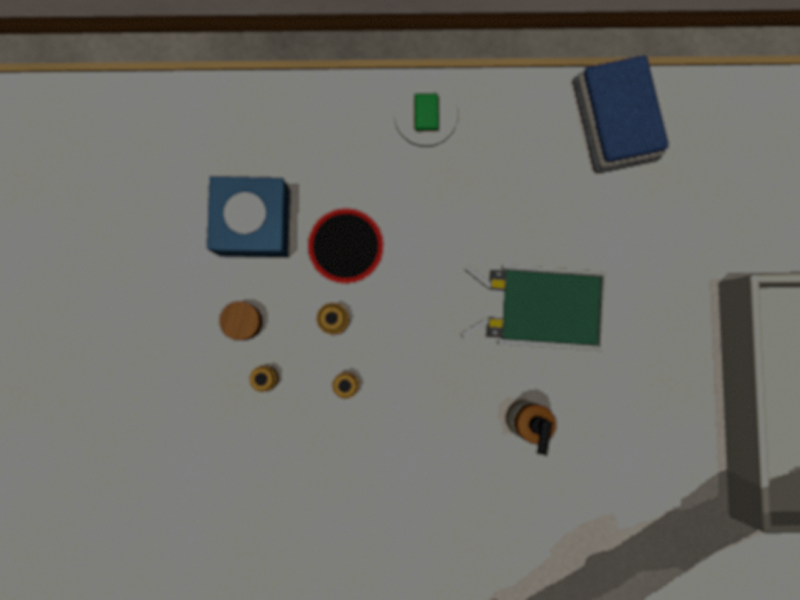

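View pics/side0b.png

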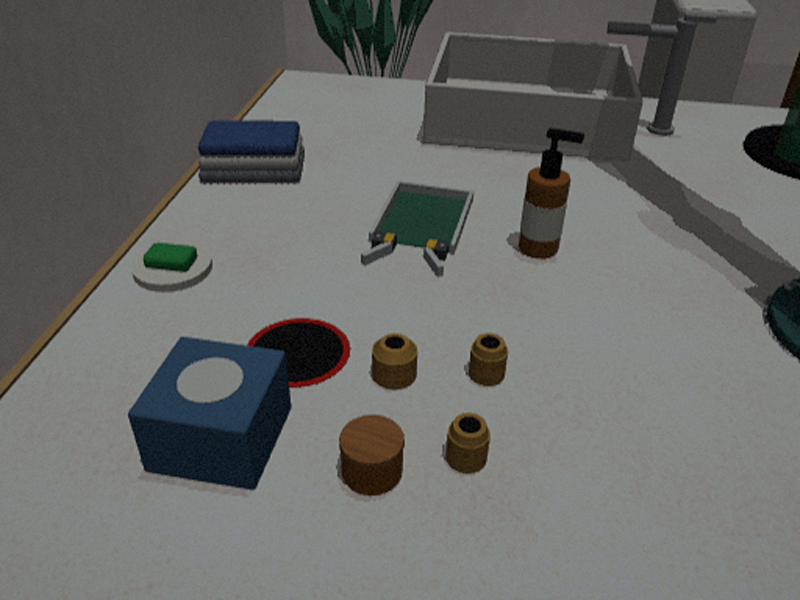

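The top view (800x600 scale) shows couplers at (333,318), (345,385) and (263,378), the candle at (241,320) and the pad at (346,245). The gauge throat is near (496,305), opening left, the soap is at (535,424), and the tissue box is at (247,215). Next I'll enlarge two crops to measure.

```bash
cat >> h.py <<'E'
from scipy.spatial.transform import Rotation as Ro
def tow(c,uv,z=0.):
    R=Ro.from_euler('xyz',c['rotation'],degrees=True).as_matrix();p=np.array(c['xyz'])
    d=R@np.linalg.solve(np.array(c['K']),[uv[0],uv[1],1]); return p+d*(z-p[2])/d[2]
E
python3 - <<'E'
from h import *
i=cv2.imread('pics/top0.png')
a=i[110:265,130:260];b=i[160:230,285:395]
i=np.clip(i*1.8,0,255).astype('uint8');
a=cv2.resize(i[190:260,140:240],None,fx=8,fy=8,interpolation=cv2.INTER_CUBIC)
b=cv2.resize(i[165:225,290:390],None,fx=8,fy=8,interpolation=cv2.INTER_CUBIC)
cv2.imwrite('pics/a.png',a);cv2.imwrite('pics/b.png',b)
E
```

```text
(no output)
```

View pics/a.png

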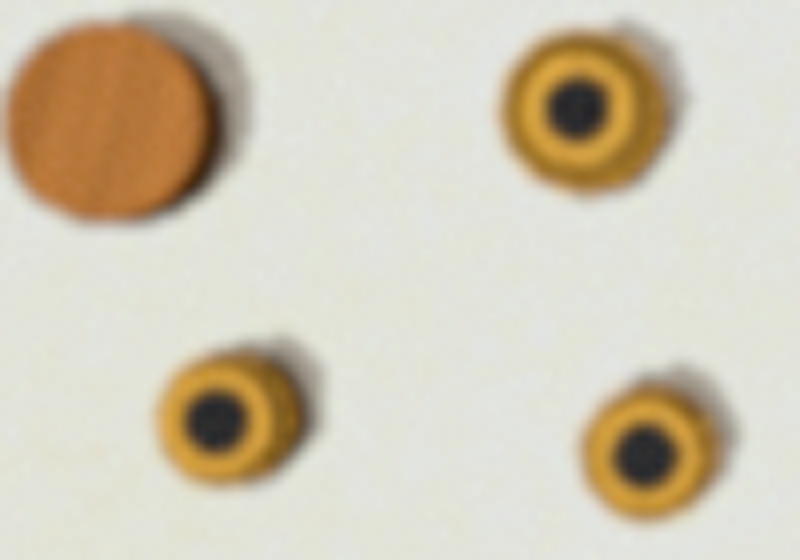

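View pics/b.png

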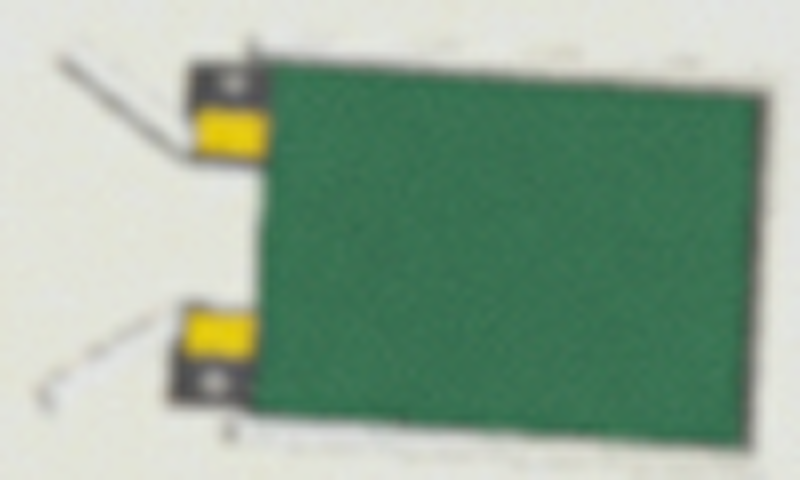

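The crops show the hole tops at (578,107), (216,421) and (645,456), with the upper-right coupler visibly larger. The throat centre is near (225,233) in crop b, and the gauge axis slopes down by about 3.5°.

```bash
cat > m.py <<'E'
from h import *
import pickle
t,s=pickle.load(open('c.pkl','rb'))
a=lambda x,y:((x-3.5)/8+140,(y-3.5)/8+190); b=lambda x,y:((x-3.5)/8+290,(y-3.5)/8+165)
for n,p,z in[('big',a(578,107),.046),('L',a(216,421),.046),('R',a(645,456),.046),('candle',a(110,120),.048),('throat',b(226,233),.016),
 ('jaw1',b(230,160),.016),('jaw2',b(221,307),.016),('c1',b(270,62),0.016),('c2',b(765,93),0.016),('c3',b(748,447),.016),('c4',b(250,412),.016),('wing1',b(62,60),.016),('wing2',b(42,395),.016)]:
    print(n,tow(t,p,z)[:2].round(4))
h=t['img'].astype(int);m=(h[:,:,0]>90)&(h[:,:,1]<50)&(h[:,:,2]<50)
y,x=np.nonzero(m);e=cv2.minEnclosingCircle(np.c_[x,y].astype('f4'));print('pad',e,tow(t,e[0])[:2])
f=.64
print('soap base side',tow(s,(541*f,246*f))[:2],'tissue',[tow(t,(q[0]*f,q[1]*f),.08)[:2].round(3) for q in[(208,177),(285,178),(287,248),(208,250)]])
for n,q in[('big',(395,343)),('R',(490,342)),('L',(470,425))]:print('side',n,tow(s,(q[0]*f,q[1]*f),.046)[:2].round(4))
E
python3 m.py
```

```text
big [0.5484 0.1681]
L [0.4591 0.2731]
R [0.4473 0.1495]
candle [0.5464 0.3035]
throat [ 0.569  -0.0834]
jaw1 [ 0.5909 -0.0851]
jaw2 [ 0.5468 -0.0813]
c1 [ 0.6204 -0.0978]
c2 [ 0.6091 -0.2466]
c3 [ 0.5029 -0.2378]
c4 [ 0.5153 -0.0892]
wing1 [ 0.6218 -0.0353]
wing2 [ 0.5212 -0.0272]
pad ((220.86448669433594, 157.10748291015625), 23.42809295654297) [0.66285684 0.14908834]
soap base side [ 0.39031146 -0.13071945] tissue [array([0.754, 0.343]), array([0.751, 0.231]), array([0.648, 0.228]), array([0.646, 0.343])]
side big [0.5493 0.1676]
side R [0.4492 0.1477]
side L [0.4602 0.2718]
```

Call:
send_rows --deltas "0.548 0.84 0.02 0 0 -0.6 0;0.548 0.84 0.02 0 0 -0.6 0;0.548 0.84 0.02 0 0 -0.6 0;0.548 0.84 0.02 0 0 -0.6 0;0.548 0.84 0.02 0 0 -0.6 0;0.548 0.84 0.02 0 0 -0.6 0;0.548 0.84 0.02 0 0 -0.6 0;0.548 0.84 0.02 0 0 -0.6 0;0.548 0.84 0.02 0 0 -0.6 0;0.548 0.84 0.02 0 0 -0.6 0;0.548 0.84 0.02 0 0 -0.6 0;0.548 0.84 0.02 0 0 -0.6 0"

```text
time_s: 1.3
tcp_pos: [0.5511, -0.248, 0.2409]
tcp_rot: [-180.0, 0.0, -4.3]
wrist_force: [-0.7, -0.4, 1.1]
width: 0.999
gripper_force: 0.0
```

Call:
send_rows --deltas "-0.204 0.798 0 0 0 0 0;-0.204 0.798 0 0 0 0 0;-0.204 0.798 0 0 0 0 0;-0.204 0.798 0 0 0 0 0;-0.204 0.798 0 0 0 0 0;-0.204 0.798 0 0 0 0 0;-0.204 0.798 0 0 0 0 0;-0.204 0.798 0 0 0 0 0;-0.204 0.798 0 0 0 0 0;-0.204 0.798 -0.1 0 0 0 0;-0.204 0.798 -0.2 0 0 0 0;-0.204 0.798 -0.28 0 0 0 0"

```text
time_s: 2.5
tcp_pos: [0.4484, 0.1461, 0.0997]
tcp_rot: [179.9, -0.0, -4.8]
wrist_force: [-0.0, -0.6, -0.8]
width: 1.001
gripper_force: 0.0
```

Call:
send_rows --deltas "0 0 0 0 0 0 0;0 0 -0.08 0 0 0 0;0 0 -0.14 0 0 0 0;0 0 -0.164 0 0 0 0;0 0 -0.164 0 0 0 0;0 0 -0.164 0 0 0 0"

```text
time_s: 3.1
tcp_pos: [0.4493, 0.1483, 0.0207]
tcp_rot: [-180.0, -0.1, -4.7]
wrist_force: [0.5, 0.1, -0.3]
width: 1.001
gripper_force: 0.0
```

```bash
python3 - <<'E'
from h import *
s=read_state();c=snap('side','s1.png');print(s['tcp_pos'],s['tcp_rot'],s['width'],s['wrist_force'])
i=cv2.imread('pics/s1.png')[130:330,150:417];i=np.clip(i*1.6,0,255).astype('uint8')
cv2.imwrite('pics/s1b.png',cv2.resize(i,(800,600),interpolation=cv2.INTER_CUBIC))
E
```

```text
[0.44933233 0.14833526 0.0207201 ] [-1.79967465e+02 -1.16072376e-01 -4.66420754e+00] 1.001163704637462 [ 0.47665106  0.07494672 -0.28954511]
```

View pics/s1b.png

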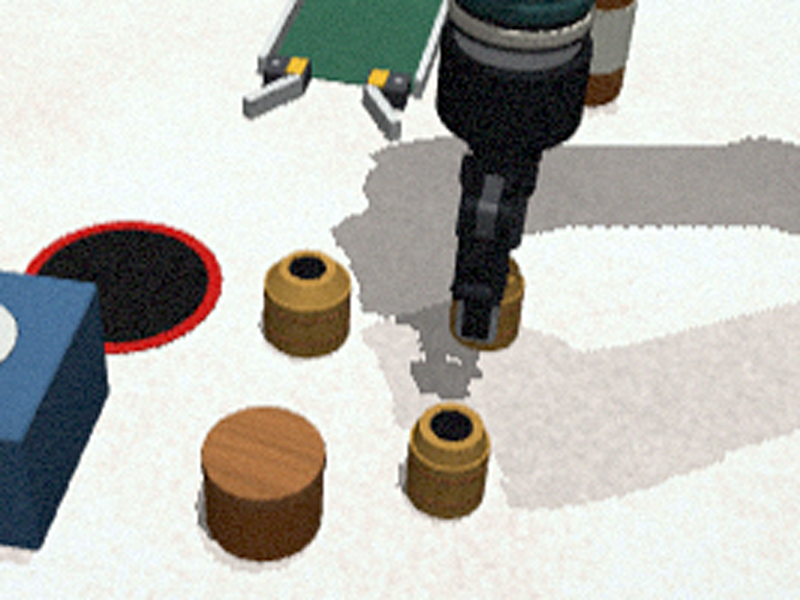

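The finger straddles the right coupler, with its tip low at (475,335). Nothing else has moved, so I'll close.

Call:
send_rows --deltas "0 0 0 0 0 0 1;0 0 0 0 0 0 1;0 0 0 0 0 0 1;0 0 0 0 0 0 1;0 0 0 0 0 0 1;0 0 0 0 0 0 1;0 0 0 0 0 0 1;0 0 0 0 0 0 1"

```text
time_s: 3.95
tcp_pos: [0.4485, 0.1488, 0.0203]
tcp_rot: [-180.0, -0.1, -4.6]
wrist_force: [-2.4, -0.4, 10.1]
width: 0.446
gripper_force: 58.9
```

```bash
python3 - <<'E'
from h import *
s=read_state();c=snap('side','s2.png');print(s['tcp_pos'],s['tcp_rot'],s['width'],s['wrist_force'])
i=cv2.imread('pics/s2.png')[180:260,230:337];i=np.clip(i*2,0,255).astype('uint8')
cv2.imwrite('pics/s2b.png',cv2.resize(i,(800,600),interpolation=cv2.INTER_CUBIC))
E
```

```text
[0.44849021 0.14884376 0.02029294] [-1.79970393e+02 -5.52919456e-02 -4.60451931e+00] 0.445520341298527 [-2.42174111 -0.44199977 10.10481293]
```

View pics/s2b.png

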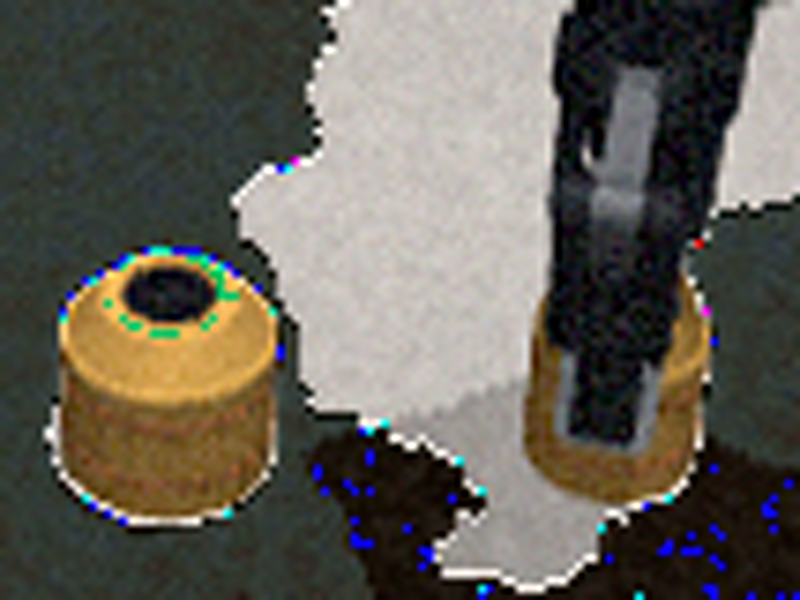

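The coupler is gripped low on its side, with the tip at about 20 mm, and the opening of about 38-40 mm suggests the small size. I'll slide it to in front of the funnel.

Call:
send_rows --deltas "0.02 -0.025 0 0 0 0 1;0.05 -0.06 0 0 0 0 1;0.08 -0.1 0 0 0 0 1;0.11 -0.14 0 0 0 0 1;0.14 -0.18 0 0 0 0 1;0.17 -0.22 0 0 0 0 1;0.2 -0.26 0 0 0 0 1;0.23 -0.296 0 0 0 0 1;0.252 -0.324 0 0 0 0 1;0.252 -0.324 0 0 0 0 1;0.252 -0.324 0 0 0 0 1"

```text
time_s: 5.1
tcp_pos: [0.5746, -0.0134, 0.0204]
tcp_rot: [-180.0, -0.0, -4.6]
wrist_force: [-0.5, 0.4, 7.0]
width: 0.443
gripper_force: 60.9
```

```bash
python3 - <<'E'
from h import *
s=read_state();c=snap('top','t1.png');print(s['tcp_pos'],s['tcp_rot'],s['width'],s['wrist_force'])
i=cv2.imread('pics/t1.png')[150:240,260:380];i=np.clip(i*1.6,0,255).astype('uint8')
cv2.imwrite('pics/t1b.png',cv2.resize(i,(800,600),interpolation=cv2.INTER_CUBIC))
E
```

```text
[ 0.57456909 -0.01339358  0.02037495] [-1.79977591e+02 -4.29485659e-02 -4.63259414e+00] 0.4428158732088095 [-0.53490453  0.40674205  7.04232484]
```

View pics/t1b.png

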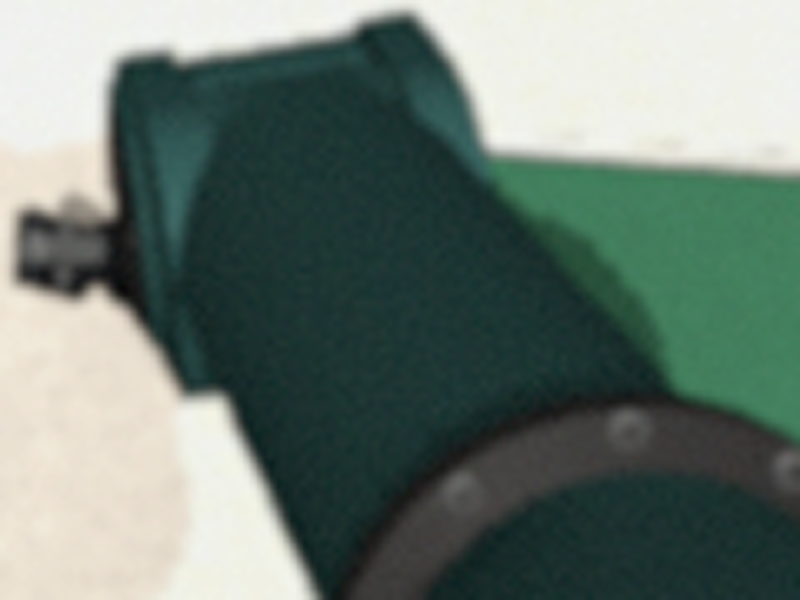

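The arm hides the gauge from above, so I'll work by force and position. I'll loosen to a loose cage and push in.

Call:
send_rows --deltas "0 0 0 0 0 0 0.48;0 0 0 0 0 0 0.48;0 0 0 0 0 0 0.48;-0.002 -0.02 0 0 0 0 0.48;-0.003 -0.04 0 0 0 0 0.48;-0.005 -0.06 0 0 0 0 0.48;-0.006 -0.08 0 0 0 0 0.48;-0.008 -0.1 0 0 0 0 0.48;-0.008 -0.1 0 0 0 0 0.48"

```text
time_s: 6.05
tcp_pos: [0.5696, -0.0667, 0.0192]
tcp_rot: [179.9, 0.0, -4.8]
wrist_force: [-0.6, -0.9, 0.6]
width: 0.517
gripper_force: 0.0
```

Call:
send_rows --deltas "-0.001 -0.01 0 0 0 0 0.48;-0.002 -0.02 0 0 0 0 0.48;-0.002 -0.03 0 0 0 0 0.48;-0.003 -0.04 0 0 0 0 0.48;-0.004 -0.05 0 0 0 0 0.48;-0.005 -0.06 0 0 0 0 0.48"

```text
time_s: 6.65
tcp_pos: [0.5677, -0.0936, 0.0193]
tcp_rot: [-180.0, -0.0, -4.6]
wrist_force: [0.4, 2.7, 0.5]
width: 0.518
gripper_force: 1.3
```

Call:
send_rows --deltas "-0.002 -0.02 0.002 0 0 0 0.48;-0.003 -0.04 0.002 0 0 0 0.48;-0.005 -0.06 0.002 0 0 0 0.48;-0.006 -0.08 0.002 0 0 0 0.48;-0.008 -0.1 0.002 0 0 0 0.48;-0.01 -0.12 0.002 0 0 0 0.48;-0.011 -0.14 0.002 0 0 0 0.48;-0.013 -0.16 0.002 0 0 0 0.48;-0.014 -0.18 0.002 0 0 0 0.48;-0.016 -0.2 0.002 0 0 0 0.48;-0.018 -0.22 0.002 0 0 0 0.48;-0.019 -0.236 0.002 0 0 0 0.48"

```text
time_s: 7.85
tcp_pos: [0.5579, -0.2125, 0.0203]
tcp_rot: [180.0, 0.0, -4.6]
wrist_force: [-0.7, 1.4, -0.0]
width: 0.518
gripper_force: 1.0
```

```bash
python3 - <<'E'
from h import *
s=read_state();c=snap('side','s3.png');print(s['tcp_pos'],s['tcp_rot'],s['width'],s['wrist_force'],s['time_s'])
i=cv2.imread('pics/s3.png')[100:250,210:410];i=np.clip(i*1.6,0,255).astype('uint8')
cv2.imwrite('pics/s3b.png',cv2.resize(i,(800,600),interpolation=cv2.INTER_CUBIC))
E
```

```text
[ 0.55785647 -0.21250929  0.02026311] [ 1.79985274e+02  1.83416411e-02 -4.64405935e+00] 0.5181072592637589 [-0.74837752  1.36390557 -0.00839774] 7.85
```

View pics/s3b.png

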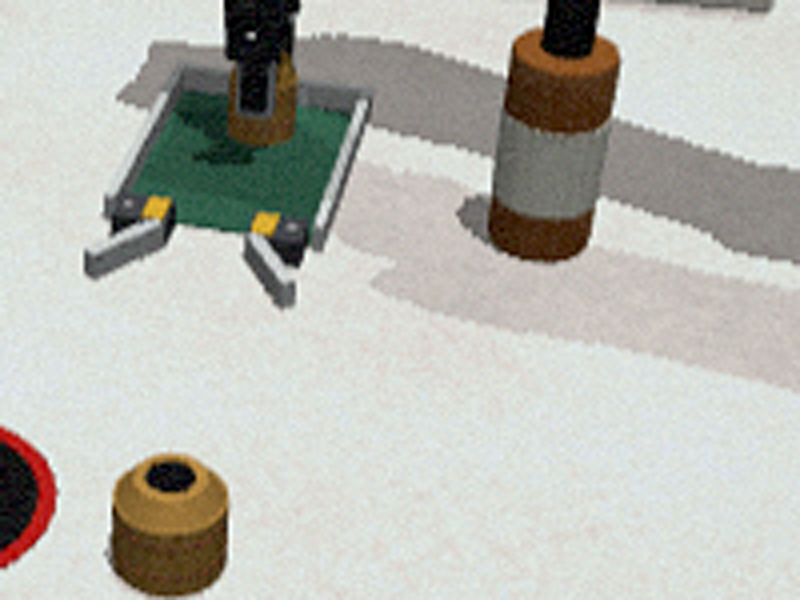

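The first coupler fits and stands deep in the pen at (260,120), clear of the jaws. I'll release it and go to the left coupler.

Call:
send_rows --deltas "0 0 0 0 0 0 0.3;0 0.004 0 0 0 0 0.25;0 0.004 0 0 0 0 0.25;0 0.004 0.04 0 0 0 0.25;0 0.004 0.12 0 0 0 0.2;0 0.004 0.22 0 0 0 0.1;0 0.004 0.26 0 0 0 0;0 0.004 0.26 0 0 0 0"

```text
time_s: 8.7
tcp_pos: [0.5609, -0.2097, 0.1542]
tcp_rot: [179.9, -0.4, -4.6]
wrist_force: [0.5, -0.1, -0.5]
width: 1.0
gripper_force: 0.0
```

Call:
send_rows --deltas "-0.197 0.966 0 0 0 0 0;-0.197 0.966 0 0 0 0 0;-0.197 0.966 0 0 0 0 0;-0.197 0.966 0 0 0 0 0;-0.197 0.966 0 0 0 0 0;-0.197 0.966 0 0 0 0 0;-0.197 0.966 0 0 0 0 0;-0.197 0.966 0 0 0 0 0;-0.197 0.966 0 0 0 0 0;-0.197 0.966 0 0 0 0 0;-0.197 0.966 0 0 0 0 0;-0.197 0.966 0 0 0 0 0"

```text
time_s: 9.9
tcp_pos: [0.4582, 0.2749, 0.1493]
tcp_rot: [179.9, 0.1, -4.4]
wrist_force: [-0.3, -0.6, 0.1]
width: 0.999
gripper_force: 0.0
```

Call:
send_rows --deltas "0 0 -0.08 0 0 0 0;0 0 -0.16 0 0 0 0;0 0 -0.23 0 0 0 0;0 0 -0.26 0 0 0 0;0 0 -0.26 0 0 0 0.3;0 0 -0.26 0 0 0 1;0 0 -0.26 0 0 0 1;0 0 -0.26 0 0 0 1;0 0 -0.26 0 0 0 1;0 0 -0.26 0 0 0 1;0 0 -0.26 0 0 0 1"

```text
time_s: 11.0
tcp_pos: [0.4606, 0.2732, 0.0218]
tcp_rot: [-180.0, -0.1, -4.7]
wrist_force: [0.5, -2.8, 7.5]
width: 0.441
gripper_force: 60.2
```

```bash
python3 - <<'E'
from h import *
s=read_state();c=snap('side','s4.png');print(s['tcp_pos'],s['tcp_rot'],s['width'],s['wrist_force'],s['time_s'])
i=cv2.imread('pics/s4.png')[170:340,200:427];i=np.clip(i.astype(float)*1.6,0,255).astype('uint8')
cv2.imwrite('pics/s4b.png',cv2.resize(i,(800,600),interpolation=cv2.INTER_CUBIC))
E
```

```text
[0.46063669 0.2731833  0.02180028] [-1.79979757e+02 -1.11393008e-01 -4.66325956e+00] 0.44052888289627895 [ 0.47767211 -2.81164539  7.52725929] 11.0
```

Call:
send_rows --deltas "0 -0.03 0 0 0 0 1;0 -0.08 0 0 0 0 1;0 -0.13 0 0 0 0 1;0 -0.18 0 0 0 0 1;0 -0.23 0 0 0 0 1;0 -0.28 0 0 0 0 1;0 -0.33 0 0 0 0 1;0.04 -0.37 0 0 0 0 1;0.08 -0.41 0 0 0 0 1;0.12 -0.45 0 0 0 0 1;0.16 -0.49 0 0 0 0 1;0.19 -0.53 0 0 0 0 1"

```text
time_s: 12.25
tcp_pos: [0.5525, 0.0124, 0.0218]
tcp_rot: [-179.8, 0.2, -4.4]
wrist_force: [-6.2, 8.0, 13.4]
width: 0.443
gripper_force: 61.4
```

Call:
send_rows --deltas "0.02 -0.02 0 0 0 0 1;0.037 -0.042 0 0 0 0 1;0.037 -0.042 0 0 0 0 1;0.037 -0.042 0 0 0 0 1"

```text
time_s: 12.65
tcp_pos: [0.5723, -0.0111, 0.0218]
tcp_rot: [-179.9, 0.0, -4.6]
wrist_force: [-3.1, 3.2, 10.7]
width: 0.44
gripper_force: 61.1
```

Call:
send_rows --deltas "0 0 0 0 0 0 0.48;0 0 0 0 0 0 0.48;0 0 -0.002 0 0 0 0.48;-0.001 -0.02 -0.002 0 0 0 0.48;-0.002 -0.04 -0.002 0 0 0 0.48;-0.003 -0.06 -0.002 0 0 0 0.48;-0.004 -0.08 -0.002 0 0 0 0.48;-0.005 -0.1 -0.002 0 0 0 0.48;-0.006 -0.11 -0.002 0 0 0 0.48;-0.007 -0.12 -0.002 0 0 0 0.48;-0.008 -0.13 -0.002 0 0 0 0.48;-0.009 -0.14 -0.002 0 0 0 0.48"

```text
time_s: 13.85
tcp_pos: [0.5708, -0.0815, 0.0198]
tcp_rot: [-179.9, -0.2, -4.6]
wrist_force: [3.0, 4.2, 1.3]
width: 0.517
gripper_force: 2.3
```

Call:
send_rows --deltas "-0.001 -0.01 0 0 0 0 0.48;-0.001 -0.02 0 0 0 0 0.48;-0.002 -0.03 0 0 0 0 0.48;-0.003 -0.04 0 0 0 0 0.48;-0.004 -0.06 0 0 0 0 0.48;-0.006 -0.08 0 0 0 0 0.48;-0.007 -0.1 0 0 0 0 0.48;-0.007 -0.1 0 0 0 0 0.48"

```text
time_s: 14.65
tcp_pos: [0.5638, -0.136, 0.019]
tcp_rot: [179.8, 0.1, -4.8]
wrist_force: [-0.5, -0.8, 0.5]
width: 0.515
gripper_force: 0.0
```

```bash
python3 - <<'E'
from h import *
s=read_state();c=snap('side','s5.png');print(s['tcp_pos'],s['tcp_rot'],s['width'],s['wrist_force'],s['time_s'])
i=cv2.imread('pics/s5.png')[100:250,210:410];i=np.clip(i*1.6,0,255).astype('uint8')
cv2.imwrite('pics/s5b.png',cv2.resize(i,(800,600),interpolation=cv2.INTER_CUBIC))
E
```

```text
[ 0.56377652 -0.13598669  0.0190313 ] [ 1.79849646e+02  1.15865441e-01 -4.81657445e+00] 0.5152796753435013 [-0.45231956 -0.77016532  0.4920238 ] 14.65
```

View pics/s5b.png

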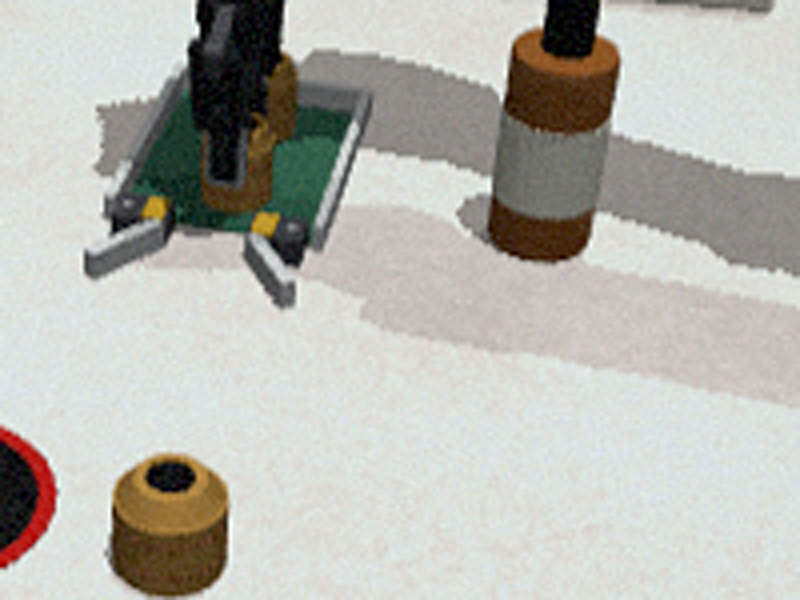

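The second coupler also went through and stands past the jaws at (237,165). I'll release it, then go to the last one.

Call:
send_rows --deltas "0 0 0 0 0 0 0.42;0 0.002 0 0 0 0 0.42;0 0.002 0 0 0 0 0.42;0 0.002 0.03 0 0 0 0.42;0 0.002 0.12 0 0 0 0.42;0 0.002 0.22 0 0 0 0.1;0 0.002 0.26 0 0 0 0;0 0.002 0.26 0 0 0 0"

```text
time_s: 15.5
tcp_pos: [0.568, -0.1316, 0.1541]
tcp_rot: [179.9, -0.5, -4.6]
wrist_force: [-0.6, 0.7, -0.6]
width: 0.998
gripper_force: 0.0
```

Call:
send_rows --deltas "-0.03 0.604 0 0 0 0 0;-0.03 0.604 0 0 0 0 0;-0.03 0.604 0 0 0 0 0;-0.03 0.604 0 0 0 0 0;-0.03 0.604 0 0 0 0 0;-0.03 0.604 0 0 0 0 0;-0.03 0.604 0 0 0 0 0;-0.03 0.604 0 0 0 0 0;-0.03 0.604 0 0 0 0 0"

```text
time_s: 16.4
tcp_pos: [0.5496, 0.1687, 0.1486]
tcp_rot: [179.9, 0.1, -4.7]
wrist_force: [0.7, -0.9, 1.2]
width: 0.999
gripper_force: 0.0
```

Call:
send_rows --deltas "0 0 -0.08 0 0 0 0;0 0 -0.16 0 0 0 0;0 0 -0.23 0 0 0 0;0 0 -0.258 0 0 0 0;0 0 -0.258 0 0 0 0;0 0 -0.258 0 0 0 1;0 0 -0.258 0 0 0 1;0 0 -0.258 0 0 0 1;0 0 -0.258 0 0 0 1;0 0 -0.258 0 0 0 1;0 0 -0.258 0 0 0 1"

```text
time_s: 17.5
tcp_pos: [0.5512, 0.1697, 0.0225]
tcp_rot: [180.0, -0.1, -4.7]
wrist_force: [-0.1, -2.5, 7.0]
width: 0.547
gripper_force: 60.2
```

Call:
send_rows --deltas "0.005 -0.03 0 0 0 0 1;0.01 -0.07 0 0 0 0 1;0.015 -0.11 0 0 0 0 1;0.02 -0.15 0 0 0 0 1;0.025 -0.19 0 0 0 0 1;0.03 -0.23 0 0 0 0 1;0.035 -0.27 0 0 0 0 1;0.04 -0.31 0 0 0 0 1;0.045 -0.34 0 0 0 0 1;0.051 -0.363 0 0 0 0 1;0.051 -0.363 0 0 0 0 1;0.051 -0.363 0 0 0 0 1"

```text
time_s: 18.7
tcp_pos: [0.5781, -0.0106, 0.0226]
tcp_rot: [-179.9, -0.3, -4.6]
wrist_force: [0.3, 0.6, 6.1]
width: 0.544
gripper_force: 61.3
```

Call:
send_rows --deltas "0 0 0 0 0 0 0.4;0 0 0 0 0 0 0.4;-0.002 0 -0.004 0 0 0 0.4;-0.005 -0.02 -0.004 0 0 0 0.4;-0.008 -0.04 -0.004 0 0 0 0.4;-0.011 -0.06 -0.004 0 0 0 0.4;-0.013 -0.075 -0.004 0 0 0 0.4;-0.014 -0.085 -0.004 0 0 0 0.4;-0.014 -0.092 -0.004 0 0 0 0.4;-0.014 -0.096 -0.004 0 0 0 0.4;-0.014 -0.1 -0.004 0 0 0 0.4"

```text
time_s: 19.8
tcp_pos: [0.5691, -0.0603, 0.0184]
tcp_rot: [-179.9, -0.1, -4.6]
wrist_force: [2.0, 3.9, 1.3]
width: 0.602
gripper_force: 2.1
```

Call:
send_rows --deltas "0 -0.004 0 0 0 0 0.4;0 -0.006 0 0 0 0 0.4;0 -0.006 0 0 0 0 0.4"

```text
time_s: 20.1
tcp_pos: [0.5708, -0.0623, 0.0187]
tcp_rot: [-179.9, -0.2, -4.5]
wrist_force: [2.1, 5.1, 1.1]
width: 0.603
gripper_force: 2.4
```

Call:
send_rows --deltas "0 -0.003 0 0 0 0 0.4;0 -0.004 0 0 0 0 0.4;0 -0.004 0 0 0 0 0.4"

```text
time_s: 20.4
tcp_pos: [0.5709, -0.0625, 0.0188]
tcp_rot: [-179.8, -0.2, -4.5]
wrist_force: [2.3, 7.2, 1.3]
width: 0.601
gripper_force: 3.7
```

Call:
send_rows --deltas "0 -0.006 0 0 0 0 0.4;0 -0.012 0 0 0 0 0.4;0 -0.012 0 0 0 0 0.4;0 -0.012 0 0 0 0 0.4"

```text
time_s: 20.8
tcp_pos: [0.5711, -0.0632, 0.0192]
tcp_rot: [-179.4, -0.3, -4.2]
wrist_force: [0.7, 14.4, 4.3]
width: 0.599
gripper_force: 7.5
```

```bash
python3 - <<'E'
from h import *
s=read_state();c=snap('side','s6.png');print(s['tcp_pos'],s['tcp_rot'],s['width'],s['wrist_force'],s['time_s'])
i=cv2.imread('pics/s6.png')[110:200,210:330];i=np.clip(i.astype(float)*1.8,0,255).astype('uint8')
cv2.imwrite('pics/s6b.png',cv2.resize(i,(800,600),interpolation=cv2.INTER_CUBIC))
E
```

```text
[ 0.57114645 -0.06320737  0.01924318] [-179.43074498   -0.29667151   -4.2312028 ] 0.5993871559777767 [ 0.73669446 14.38945923  4.27722348] 20.8
```

View pics/s6b.png

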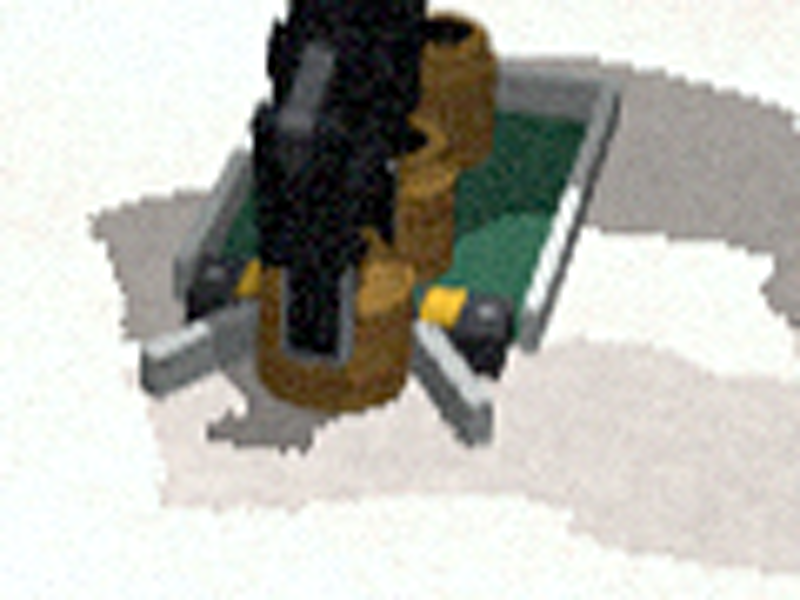

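The large coupler is lodged in the funnel against both jaws: 14 N with no further travel. I'll back off, grip it and withdraw it.

Call:
send_rows --deltas "0 0.011 0 0 0 0 0.4;0 0.022 0 0 0 0 0.4;0 0.022 0 0 0 0 0.4;0 0.022 0 0 0 0 1;0 0.022 0 0 0 0 1;0 0.022 0 0 0 0 1;0.002 0.04 0 0 0 0 1;0.004 0.06 0 0 0 0 1;0.005 0.09 0 0 0 0 1;0.007 0.12 0 0 0 0 1;0.008 0.15 0 0 0 0 1;0.008 0.15 0 0 0 0 1"

```text
time_s: 22.05
tcp_pos: [0.5728, 0.0018, 0.0187]
tcp_rot: [179.9, -0.0, -4.6]
wrist_force: [-1.3, -0.3, 5.8]
width: 0.543
gripper_force: 62.4
```

Call:
send_rows --deltas "0.015 0.025 0 0 0 0 1;0.04 0.06 0 0 0 0 1;0.06 0.1 0 0 0 0 1;0.08 0.135 0 0 0 0 1;0.1 0.17 0 0 0 0 1;0.12 0.205 0 0 0 0 1;0.14 0.24 0 0 0 0 1;0.16 0.27 0 0 0 0 1;0.18 0.294 0 0 0 0 1;0.18 0.294 0 0 0 0 1;0.18 0.294 0 0 0 0 1"

```text
time_s: 23.15
tcp_pos: [0.6629, 0.1462, 0.0187]
tcp_rot: [179.7, 0.0, -4.8]
wrist_force: [-2.0, -2.9, 5.9]
width: 0.55
gripper_force: 62.8
```

Call:
send_rows --deltas "0 0 0 0 0 0 0.3;0 0 0 0 0 0 0;0 0 0 0 0 0 0;0 0 0 0 0 0 0;0 0 0.04 0 0 0 0;0 0 0.12 0 0 0 0;0 0 0.22 0 0 0 0;-0.05 -0.06 0.3 0 0 0 0;-0.15 -0.16 0.35 0 0 0 0;-0.25 -0.26 0.4 0 0 0 0;-0.3 -0.36 0.4 0 0 0 0;-0.3 -0.36 0.4 0 0 0 0"

```text
time_s: 24.35
tcp_pos: [0.516, -0.0243, 0.2176]
tcp_rot: [180.0, -0.0, -4.5]
wrist_force: [0.2, -0.7, 0.3]
width: 1.003
gripper_force: 0.0
```

```bash
python3 - <<'E'
from h import *
s=read_state();c=snap('side','s7.png');print(s['tcp_pos'],s['width'],s['wrist_force'],s['time_s'])
i=cv2.imread('pics/s7.png');i=np.clip(i.astype(float)*1.6,0,255).astype('uint8')
cv2.imwrite('pics/s7b.png',cv2.resize(i,(800,600),interpolation=cv2.INTER_CUBIC))
E
```

```text
[ 0.51604672 -0.02426603  0.21757861] 1.0034058628655629 [ 0.21082902 -0.70228638  0.29779633] 24.35
```

View pics/s7b.png

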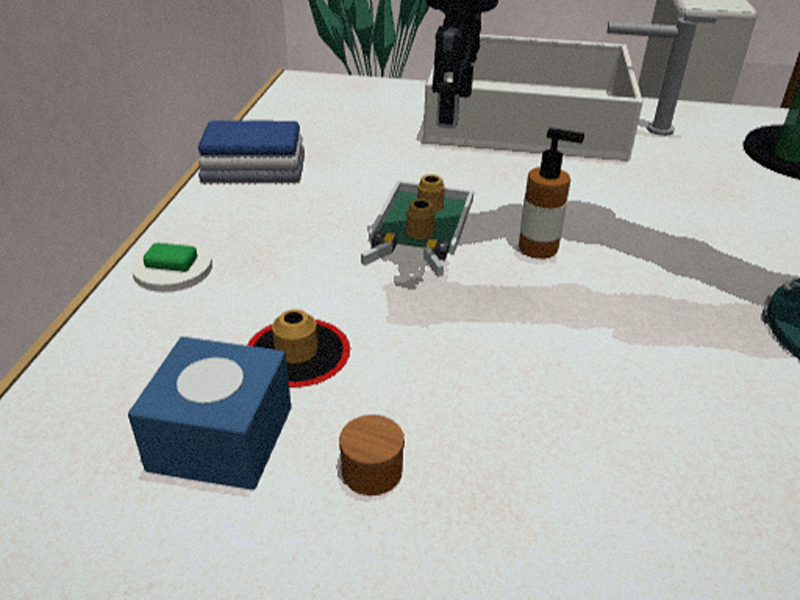

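The view shows all three standing: the large one on the pad at (294,318) and two in the pen at (421,205) and (432,180). The bystanders are unmoved. I'll check the numbers before handing in.

```bash
python3 - <<'E'
from h import *
import pickle
t,s=pickle.load(open('c.pkl','rb'));f=.64
for q in[(294,318),(421,205),(432,180)]:
    p=tow(s,(q[0]*f,q[1]*f),.046)[:2];d=p-[.569,-.083]
    print(p.round(4),'gx',(d@[-.08,-.997]).round(3),'gy',(d@[.997,-.08]).round(3),'pad',np.hypot(*(p-[.663,.149])).round(3))
E
```

```text
[0.6667 0.1455] gx -0.236 gy 0.079 pad 0.005
[ 0.5634 -0.1328] gx 0.05 gy -0.002 pad 0.299
[ 0.5578 -0.2104] gx 0.128 gy -0.001 pad 0.375
```

```bash
python3 -c "
from h import *
print(ticket.job_done())"
```

```text
the job is handed in; nothing more can be done
None
```

I sorted all three couplers and handed the job in after about 24 s of robot time: the two 40 mm couplers went through the jaws and stand in the pen about 50 and 128 mm past the throat's middle, and the 49 mm one was tried, lodged against the jaws, and now stands about 5 mm from the pad's centre; the candle, soap bottle and tissue box look unmoved and the gripper is open and clear, though the hand-in returned no verdict.

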